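# Free the straining insert stuck in the brewing mug

## Robot

A 7-joint arm with a two-finger parallel gripper is mounted at the origin on the work surface. World frame = base frame: x ahead of the robot, y to its left, z up, the work surface at z = 0. Lengths are in m, angles in degrees, forces in N, time in s.
With the tool pointing down it reaches from about 0.425 to 0.925 m from the base axis. Payload 6.8 kg.
Tool frame: the origin (TCP) lies at the very end of the fingers, on their centre line; the grasp point (between the pads) lies 19 mm behind it; z points along the fingers, y is the direction in which the jaws open and shut (so a half turn about z gives the same grasp; the last joint's range is limited). The gripper opens to 88 mm and grips with 3 to 60 N. Pads are 20 mm wide; open, the fingers measure 115 mm over their backs; the gripper's body (75 mm by 178 mm) begins 61 mm behind the grasp point.
Start: joints at [56.832, 27.33, 1.283, 89.118, -0.659, 63.558, -4.761], TCP at [0.306, -0.602, 0.223] pointing down, gripper open.
Joint ranges: [-169.35, 169.35], [-19.33, 120.38], [-80.79, 83.38], [13.8, 139.57], [-78.32, 258.32], [9.67, 109.79], [-169.56, 169.56]. Speed limits (degrees/s): [136.94, 136.94, 180, 180, 180, 180, 180].

## Interface

Orientations are given as a 3x3 rotation matrix whose columns are the frame's x, y, z axes.
In Python, from bench import robot gives the robot as it stands.
- The arm moves only by the shell command python3 -m crank 'ROWS' [OPENING] [FORCE]. ROWS is JSON, a list that holds one entry, the list of rows, each a list of 6 numbers: the shift along the tool's x, y, z normalised to -1 to 1, where 1 is 0.25 m, then the turn, a rotation vector about the tool's x, y, z normalised to -1 to 1, where 1 is 45 degrees. In form: [[[dx, dy, dz, wx, wy, wz], ...]]. A call has 1 to 20 rows; each row is the pose to reach, as a shift and turn from the pose commanded when the call began, along the tool's axes at that moment; what a row does not reach only later rows make up. A row lasts 1/8 s, in which the tool goes at most 62.5 mm and 10.7 degrees, less where a joint would pass 70% of its speed; a pose out of reach is approached as far as the arm can. A call with a number of a shift or a turn outside -1 to 1 is refused whole. A call with a gripper value outside its range is refused whole. OPENING is the closure in counts, from 0 (fully open) to 255 (shut), set as the call begins (- or left out, the last holds). The fingers move at their own pace and stop on an object; FORCE is the grip in N (left out, the last holds). Time passes only in rows, so rows that repeat a pose let the fingers close. It gives the time, the measured TCP pose, the force and the opening at its end, in the units of the state.
- robot.read_state(): the state, without advancing time (a new reading comes with each control period).
- robot.read_camera(name): name is "side" or "top"; returns a dict with "frame" (480x640x3 uint8, red, green, blue), "intrinsics" (3x3 intrinsics, pixels), "D" ([k1, k2, p1, p2, k3] as OpenCV has them; the pictures are not rectified), "pose" (4x4, takes a point from camera to world coordinates). Camera axes: x right, y down, z forward; pixel columns grow to the right and rows downward; lengths in m; the calibration is good to about 2 mm. A picture is of the moment at which its call begins. There is no depth.
- robot.sign_off(): hands the job in, once; it reports no verdict.
Trained networks look in the newest picture that a camera, given by its name, has taken for a name from the list of things; names that differ only in an ending like _2 or _b are one class to them, and where a whole thing is asked for, a point or a joint stands for the part that bears it (a point fixed in the world has none). Each returns a list of dicts, best first, with "p" (0 to 1); they miss things now and then, are a little off and sometimes report something else, mostly with a low value. They report only what shows in the picture. A call takes as long as a camera call.
- robot.search_frame(camera, target): "point" ([row, column] in pixels, amid what is visible of it).
- robot.landmark_of(camera, target): "point" ([row, column] in pixels: a listed point, or the origin of a listed thing).
The state is a dict: "time": time; "joint_pos": joint angles; "joint_velocities": joint speeds; "joint_torque": joint torques, N m; "ee_pos": TCP position; "tool_rot": TCP orientation; "force": force on the tool from outside, world axes, zero at the start; "moment": the same for the moment, N m; "grip_width": finger opening in m.
Only numpy, scipy, OpenCV 4.12 (cv2) and the standard library are available. Lean on these libraries where they do the work, as an engineer would, in place of code of your own. Each camera call takes 0.05 s, during which the arm holds its last target. There are 200 camera calls.

## Task

The steel straining insert has stuck in its white brewing mug. Grip the insert by its rim, give it a twist of about 40 degrees to break it loose, and lift it straight out, leaving the mug in its wooden stand. Then set the insert down gently, upright and not dropped, on the steel tray beside the short cup, without knocking that cup over.

Things in the scene. Friction and masses are not known exactly. Their poses are not given: they have to be found in the camera images.
- insert_mid (a point): Centre (on axis, half-way up) of the steel insert: upright open cup 112 mm tall. Top 38 is a straight round band 62 across, foot 48 across. Its rim is 42 above the mug's rim: grip the band from outside, from above, any yaw, tips above the mug. Ribs low on it are pinched by clips in the mug: pulled straight (15 N) the mug comes too; turned 20 deg or more either way (0.5 N m) it is free. 0.15 kg.
- mug: White ceramic mug holding the insert: 78 across, 90 tall, inside 68 across, floor 20 up, loop handle to its -x, 0.6 kg, loose. It stands in one of two bays of a fixed wooden stand 48 high, which keeps it from turning; a like mug without insert is in the other bay, 110 away. Origin: centre of its underside, z up. Same axis and starting yaw as the insert. (Sizes in mm.)
- tray: Flat steel tray fixed on the table, 230 along its x, 170 along its y, walls 14 high and 4 thick. Origin: centre of its underside, z up; inner floor 4 above it. The short cup stands about the middle of its +x half; the middle of the free half lies 55 from the origin along -x. (Sizes in mm.)
- cup_mid (a point): Centre (on the axis, half-way up) of the short steel cup on the tray, 45 tall, 72 across at the rim, z up. It is to be left standing. (Sizes in mm.)

How it is judged:
By the outcome, as a careful person would: the job done as asked, in the order asked, and still so for the second after the job is handed in, with the robot touching nothing.
It also fails if it takes over 42 s, if anything falls off the work surface, if the arm or the gripper's body presses on something with over 40 N, if the wrist force passes 120 N, or if a joint passes its speed limit or range.

## Working session

There is one attempt and no reset: what is moved stays moved. The work goes in short steps, Python scripts to look and compute and a shell command to move; the robot and the scene stay as the last step left them, time stands still between calls to the robot, and variables do not carry over. Pictures are saved under pics/ and viewed, about 8 in all and at most 12, crops included, and the job is handed in when it is done.

```bash
ls; mkdir -p pics; cat > h.py <<'E'
import numpy as np, cv2
from bench import robot
def ray(c,pt):
    K=np.array(c["intrinsics"],float);D=np.array(c["D"],float);T=np.array(c["pose"],float)
    u=cv2.undistortPoints(np.array([[[pt[1],pt[0]]]],float),K,D)[0,0]
    d=T[:3,:3]@np.array([u[0],u[1],1]);return T[:3,3],d/np.linalg.norm(d)
def tri(rs):
    A=np.zeros((3,3));b=np.zeros(3)
    for o,d in rs:
        P=np.eye(3)-np.outer(d,d);A+=P;b+=P@o
    x=np.linalg.solve(A,b);return x,[np.linalg.norm((np.eye(3)-np.outer(d,d))@(x-o)) for o,d in rs]
def onz(o,d,z): return o+d*(z-o[2])/d[2]
def proj(c,X):
    T=np.linalg.inv(np.array(c["pose"],float));r=cv2.Rodrigues(T[:3,:3])[0]
    return cv2.projectPoints(np.array(X,float).reshape(-1,1,3),r,T[:3,3],np.array(c["intrinsics"],float),np.array(c["D"],float))[0][:,0]
E
python3 - <<'E'
from h import *
np.set_printoptions(precision=4,suppress=True)
C={n:robot.read_camera(n) for n in("side","top")}
for n,c in C.items():
    cv2.imwrite(f"pics/{n}0.png",c["frame"][:,:,::-1]); print(n,np.array(c["pose"])[:3])
for t in("insert_mid","mug","tray","cup_mid"):
    R=[]
    for n in C:
        L=robot.landmark_of(n,t);print(t,n,[(np.round(l["point"],1),round(l["p"],2)) for l in L[:3]])
        if L:R.append(ray(C[n],L[0]["point"]))
    if len(R)==2:print(tri(R))
s=robot.read_state();print(s)
E
```

```text
pics
side [[-0.8341 -0.3721  0.4073  0.2658]
 [-0.5514  0.5398 -0.6361  0.4886]
 [ 0.0168 -0.7551 -0.6554  0.6314]]
top [[ 0.0108 -0.9945  0.1045  0.4561]
 [-0.9999 -0.012  -0.0107 -0.0012]
 [ 0.0119 -0.1044 -0.9945  1.1611]]
insert_mid side [(array([208.3, 417.9]), 0.96)]
insert_mid top [(array([270.9, 430.5]), 0.87)]
(array([ 0.514 , -0.2329,  0.0829]), [np.float64(0.0009934888965309788), np.float64(0.00099348889653083)])
mug side [(array([233.6, 416.1]), 0.97)]
mug top [(array([271.2, 422.4]), 0.71), (array([252.9, 225.6]), 0.44)]
(array([ 0.5122, -0.2307,  0.0192]), [np.float64(0.005762251537643331), np.float64(0.005762251537643342)])
tray side []
tray top [(array([253.1, 229.1]), 0.74)]
cup_mid side [(array([353.4, 237.4]), 0.74)]
cup_mid top [(array([223.6, 220.2]), 0.61)]
(array([0.6153, 0.2042, 0.0178]), [np.float64(0.0007434193053784797), np.float64(0.0007434193053785734)])
{'time': 0.5, 'joint_pos': array([56.8319, 27.3318,  1.2822, 89.1197, -0.6591, 63.5586, -4.7631]), 'joint_velocities': array([-0.0172, -0.0153,  0.0925, -0.0441, -0.0728,  0.0588,  0.0319]), 'joint_torque': array([ -0.0015, -58.2228,   1.5311, -27.2694,  -0.0544,   0.0108,
         0.0001]), 'ee_pos': array([ 0.3062, -0.6016,  0.2226]), 'tool_rot': array([[ 0.8912,  0.4536, -0.    ],
       [ 0.4536, -0.8912,  0.0001],
       [ 0.    , -0.0001, -1.    ]]), 'force': array([ 0.4273, -0.283 , -0.9195]), 'moment': array([ 0.0013, -0.049 , -0.0032]), 'grip_width': 0.08817660716892407}
```

View pics/side0.png

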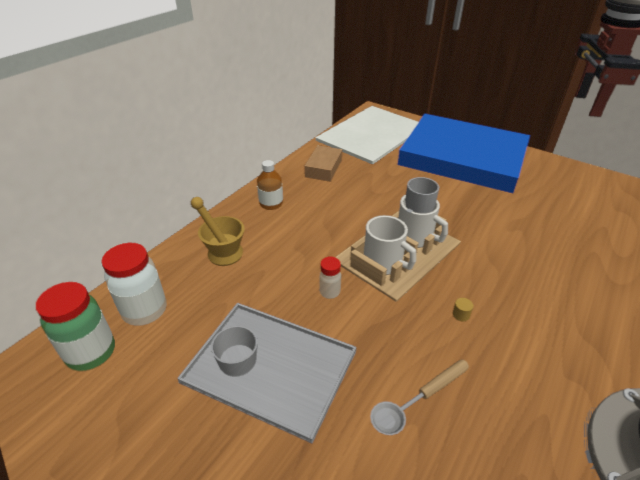

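View pics/top0.png

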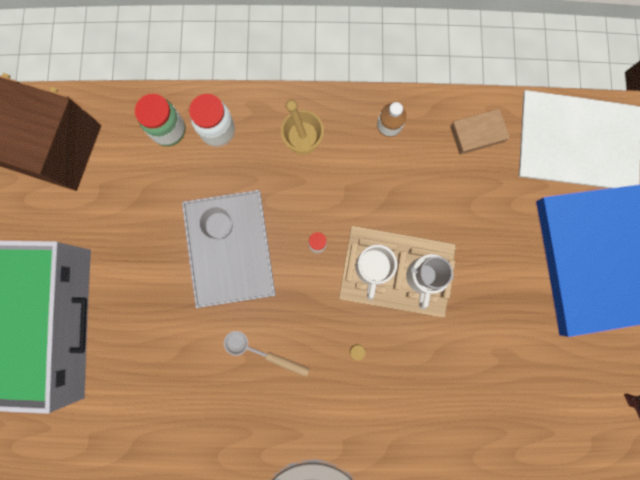

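Side view: insert rim at about (row 188, col 422), cup at (350, 236), the tray's free half at lower right. Top view: insert rim at about (272, 434), tray corners (201,183), (192,260), (295,273) and (306,196), cup at (223,217). I'll overlay the model to refine the poses.

```bash
cat > ov.py <<'E'
from h import *
np.set_printoptions(precision=4,suppress=True)
C={n:robot.read_camera(n) for n in("side","top")}
# tray corners: outer wall top z=.014
cor=[(201,183),(192,260),(295,273),(306,196)]
W=np.array([onz(*ray(C["top"],p),.014) for p in cor]);o=W.mean(0);print("tray",W,o)
print([np.linalg.norm(W[i]-W[i-1]) for i in range(4)])
xa=(W[0]+W[1]-W[2]-W[3]);xa[2]=0;xa/=np.linalg.norm(xa);print("xaxis",xa,"free",o-.055*xa)
ins=np.array([.514,-.2329]);a=np.linspace(0,2*np.pi,60)
def circ(c,r,z):return np.c_[c[0]+r*np.cos(a),c[1]+r*np.sin(a),0*a+z]
ya=np.array([-xa[1],xa[0],0])
box=np.array([o+xa*sx*.115+ya*sy*.085+[0,0,0] for sx,sy in((1,1),(1,-1),(-1,-1),(-1,1),(1,1))])
def draw(n,r0,c0,h,w,k,cs):
    im=cv2.resize(C[n]["frame"][r0:r0+h,c0:c0+w,::-1],None,fx=k,fy=k,interpolation=cv2.INTER_CUBIC)
    for X,col in cs:
        p=(proj(C[n],X)-[c0,r0]+.5)*k
        cv2.polylines(im,[np.round(p).astype(int)],False,col,1)
    return im
I=[(circ(ins,.031,.139),(0,255,0)),(circ(ins,.039,.097),(255,0,255))]
T=[(box,(0,255,0)),(circ(o[:2]-.055*xa[:2],.024,.004),(0,255,255)),(circ((.6153,.2042),.036,.049),(255,0,255))]
A=np.hstack([draw("side",160,370,75,100,4,I),draw("top",230,385,75,100,4,I)])
B=np.hstack([draw("side",300,170,140,200,2,T),draw("top",180,140,140,200,2,T)])
cv2.imwrite("pics/ov1.png",np.vstack([A,B]))
E
python3 ov.py
```

```text
tray [[0.6636 0.287  0.014 ]
 [0.6851 0.1205 0.014 ]
 [0.464  0.088  0.014 ]
 [0.4385 0.2509 0.014 ]] [0.5628 0.1866 0.014 ]
[np.float64(0.22795465994658953), np.float64(0.1678279940174443), np.float64(0.22343044851728497), np.float64(0.1649304605988469)]
xaxis [0.9884 0.152  0.    ] free [0.5085 0.1782 0.014 ]
```

View pics/ov1.png

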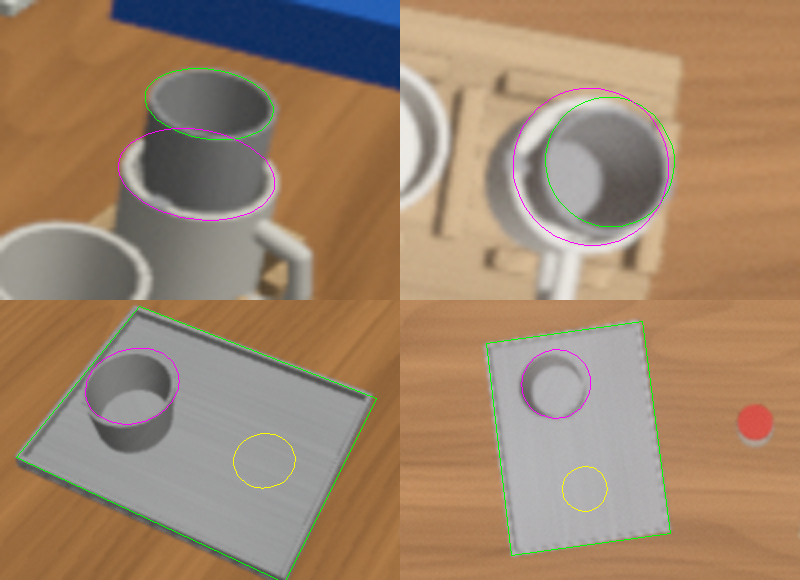

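Side overlay fits: insert rim z is about 0.139 and mug rim about 0.097. The top view puts the rim about 1 px left of the overlay, so I use insert axis ≈ (0.5135, -0.2315). The tray outline fits, and the free middle is (0.5085, 0.178). Moving above the insert.

```bash
python3 -m crank '[[[0.12,-0.08,0,0,0,0],[0.26,-0.175,0,0,0,0],[0.41,-0.275,0,0,0,0],[0.56,-0.375,0,0,0,0],[0.705,-0.471,0,0,0,0]]]' 0 50; python3 -m crank '[[[0.15,-0.1,0,0,0,0],[0.3,-0.2,0,0,0,0],[0.45,-0.3,0,0,0,0],[0.58,-0.388,0,0,0,0],[0.67,-0.448,0,0,0,0],[0.705,-0.471,0,0,0,0],[0.705,-0.471,0,0,0,0],[0.705,-0.471,0,0,0,0]]]'
cat > look.py <<'E'
import sys;from h import *
np.set_printoptions(precision=4,suppress=True)
s=robot.read_state();print(s["time"],s["ee_pos"],s["tool_rot"].tolist(),s["joint_pos"],s["force"],s["moment"],s["grip_width"])
C={n:robot.read_camera(n) for n in("side","top")}
r=[]
for n in C:
    r0,c0,h,w=[int(v) for v in sys.argv[2 if n=="side" else 3].split(",")]
    r.append(cv2.resize(C[n]["frame"][r0:r0+h,c0:c0+w,::-1],(400,400*h//w),interpolation=cv2.INTER_CUBIC))
cv2.imwrite("pics/"+sys.argv[1],np.hstack(r))
for t in sys.argv[4:]:
    R=[]
    for n in C:
        L=robot.landmark_of(n,t);print(t,n,[(np.round(l["point"],1),round(l["p"],2)) for l in L[:2]])
        if L:R.append(ray(C[n],L[0]["point"]))
    if len(R)==2:print(tri(R))
E
python3 look.py a1.png 120,340,130,160 205,360,130,160 insert_mid mug
```

```text
time: 1.23
ee_pos: [0.4106, -0.4153, 0.2229]
tool_rot: [[0.891, 0.454, 0.0], [0.454, -0.891, -0.0], [0.0, 0.0, -1.0]]
force: [0.0, -0.2, 0.2]
grip_width: 0.0878
time: 2.22
ee_pos: [0.5128, -0.2334, 0.2226]
tool_rot: [[0.892, 0.452, -0.0], [0.452, -0.892, -0.001], [-0.001, 0.0, -1.0]]
force: [-0.7, 0.8, 1.0]
grip_width: 0.088
2.225 [ 0.5128 -0.2334  0.2226] [[0.8922055602061261, 0.4516293715765722, -0.00038609147050522585], [0.45162909040680393, -0.8922055544019477, -0.0006429561698509863], [-0.0006348508454330242, 0.0003992789300717973, -0.9999997187703306]] [ 24.8382  17.2161  -8.2541 104.21     2.8966  58.7848 -47.7052] [-0.709   0.8099  0.9688] [0.0226 0.059  0.0261] 0.08797064223642699
insert_mid side [(array([207.9, 419.7]), 0.73)]
insert_mid top []
mug side [(array([238.7, 415.5]), 0.81), (array([354.1, 235.2]), 0.17)]
mug top [(array([271.8, 422.8]), 0.8), (array([226.2, 216.8]), 0.17)]
(array([ 0.5123, -0.2349,  0.0018]), [np.float64(0.005284258238879811), np.float64(0.005284258238879791)])
```

View pics/a1.png

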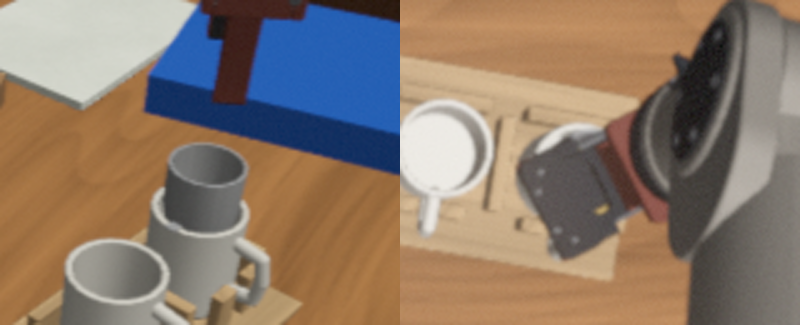

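The gripper hangs above the insert: the finger is above the rim in the side view and over the mug in the top view. Descending to tip z ≈ 0.108 and closing.

```bash
python3 -m crank '[[[0.006,-0.005,0.05,0,0,0],[0.006,-0.005,0.15,0,0,0],[0.006,-0.005,0.25,0,0,0],[0.006,-0.005,0.33,0,0,0],[0.006,-0.005,0.39,0,0,0],[0.006,-0.005,0.435,0,0,0],[0.006,-0.005,0.458,0,0,0],[0.006,-0.005,0.458,0,0,0],[0.006,-0.005,0.458,0,0,0]]]' 0 50; python3 look.py a2.png 120,340,130,160 205,360,130,160
```

```text
time: 3.65
ee_pos: [0.5147, -0.2302, 0.1087]
tool_rot: [[0.891, 0.454, 0.001], [0.454, -0.891, -0.0], [0.001, 0.001, -1.0]]
force: [-0.0, 0.2, -0.1]
grip_width: 0.0873
3.65 [ 0.5147 -0.2302  0.1087] [[0.8912394147897248, 0.4535321550365947, 0.000943330870417644], [0.453532642133933, -0.8912395860480379, -0.0003778623239868206], [0.0006693611003525133, 0.000764597138568083, -0.9999994836733332]] [ 24.084   24.9912  -7.9999 109.9467   4.7507  45.3164 -49.5459] [-0.0367  0.235  -0.0731] [ 0.0293 -0.0503  0.0008] 0.08728935464851338
```

View pics/a2.png

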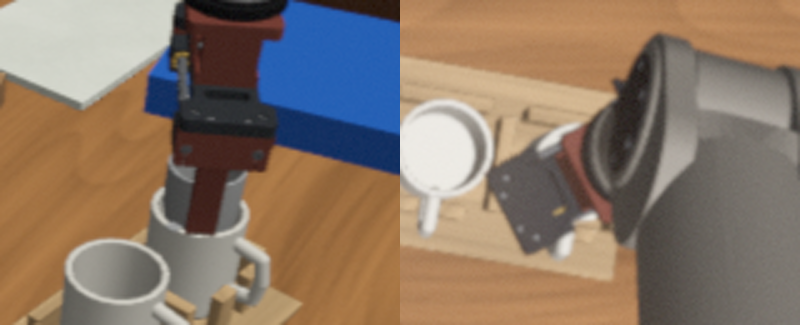

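The fingers straddle the band with the near fingertip just above the mug rim. No contact force yet, so I'm closing.

```bash
python3 -m crank '[[[0,0,0,0,0,0],[0,0,0,0,0,0],[0,0,0,0,0,0],[0,0,0,0,0,0],[0,0,0,0,0,0],[0,0,0,0,0,0],[0,0,0,0,0,0],[0,0,0,0,0,0]]]' 255 50; python3 - <<'E'
from h import *
s=robot.read_state();print(s["ee_pos"],s["force"],s["moment"],s["grip_width"])
E
```

```text
time: 4.75
ee_pos: [0.5146, -0.2303, 0.1083]
tool_rot: [[0.891, 0.454, 0.001], [0.454, -0.891, -0.0], [0.0, 0.001, -1.0]]
force: [1.0, -1.8, 2.1]
grip_width: 0.0623
[ 0.51455543 -0.23026742  0.10831282] [ 0.98165099 -1.8306553   2.13967252] [-0.46183614 -0.32915787  0.03296494] 0.062344297777175726
```

Gripped at 62.3 mm with little side load. Twisting 40°.

```bash
python3 -m crank '[[[0,0,0,0,0,-0.06],[0,0,0,0,0,-0.16],[0,0,0,0,0,-0.27],[0,0,0,0,0,-0.38],[0,0,0,0,0,-0.49],[0,0,0,0,0,-0.6],[0,0,0,0,0,-0.71],[0,0,0,0,0,-0.81],[0,0,0,0,0,-0.88],[0,0,0,0,0,-0.9],[0,0,0,0,0,-0.9],[0,0,0,0,0,-0.9]]]' 255 50; python3 look.py a3.png 120,340,130,160 205,360,130,160
```

```text
time: 6.25
ee_pos: [0.5137, -0.2291, 0.1082]
tool_rot: [[0.383, 0.924, -0.002], [0.924, -0.383, 0.001], [0.0, -0.002, -1.0]]
force: [-2.1, 1.6, 5.8]
grip_width: 0.0624
6.25 [ 0.5137 -0.2291  0.1082] [[0.38345167955670595, 0.9235596715843796, -0.0015305123630915969], [0.9235608817207761, -0.3834505414358788, 0.0009899634708364715], [0.0003274145437045395, -0.0017931245031334118, -0.9999983387507364]] [ 31.4697  25.7966 -17.4386 109.4942  10.3459  46.3198 -14.0687] [-2.0546  1.6103  5.7647] [ 0.5158  0.5898 -0.0186] 0.062444634550154136
```

View pics/a3.png

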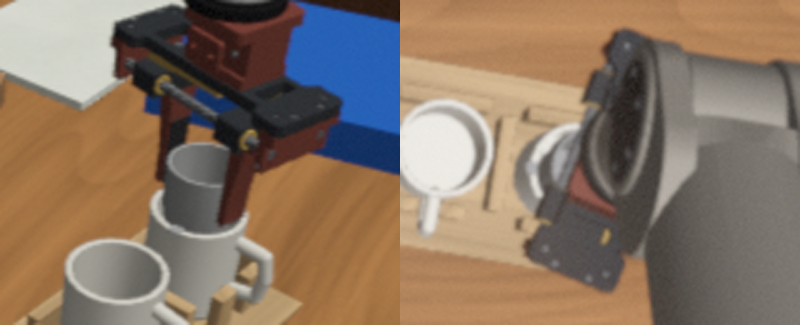

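The gripper has turned 40°, the mug is still in its bay, and the residual torque is about zero. Lifting slowly and watching the force.

```bash
python3 -m crank '[[[0,0,-0.02,0,0,0],[0,0,-0.04,0,0,0],[0,0,-0.06,0,0,0],[0,0,-0.08,0,0,0],[0,0,-0.1,0,0,0],[0,0,-0.12,0,0,0],[0,0,-0.12,0,0,0],[0,0,-0.12,0,0,0]]]' 255 50; python3 look.py a4.png 120,340,130,160 205,360,130,160 mug insert_mid
```

```text
time: 7.35
ee_pos: [0.5144, -0.2298, 0.1383]
tool_rot: [[0.383, 0.924, 0.0], [0.924, -0.383, 0.0], [0.0, 0.0, -1.0]]
force: [-1.5, 3.2, -0.2]
grip_width: 0.0622
7.35 [ 0.5144 -0.2298  0.1383] [[0.382905684240998, 0.9237874202553246, 0.00019787355950321806], [0.9237874209841773, -0.38290571206002755, 0.00012846480187908812], [0.00019444108412096562, 0.00013360320235011172, -0.9999999721714241]] [ 31.9897  23.5479 -17.937  108.2029   9.2788  49.6407 -13.0905] [-1.4883  3.1729 -0.2191] [0.6048 0.2497 0.0307] 0.06222862043963636
mug side [(array([233.1, 415. ]), 0.87)]
mug top [(array([272.1, 422.1]), 0.85)]
(array([ 0.5121, -0.229 ,  0.0214]), [np.float64(0.0037494814302397694), np.float64(0.003749481430239894)])
insert_mid side [(array([196.4, 422.4]), 0.86)]
insert_mid top [(array([267.2, 433.8]), 0.57)]
(array([ 0.5151, -0.2349,  0.1117]), [np.float64(0.005888164905393395), np.float64(0.005888164905393352)])
```

View pics/a4.png

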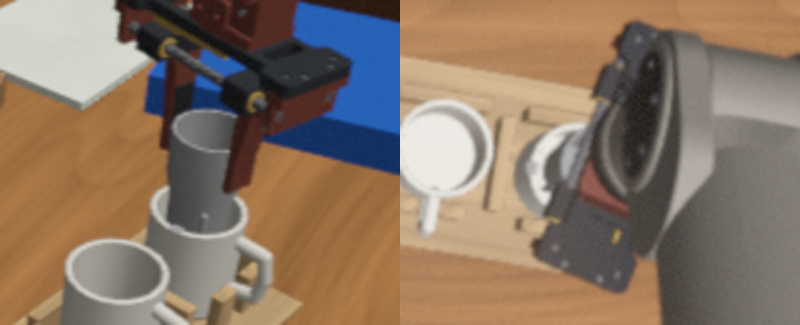

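The insert rises and the mug stays put. Continuing straight up to tip z ≈ 0.23.

```bash
python3 -m crank '[[[0,0,-0.03,0,0,0],[0,0,-0.07,0,0,0],[0,0,-0.12,0,0,0],[0,0,-0.17,0,0,0],[0,0,-0.22,0,0,0],[0,0,-0.27,0,0,0],[0,0,-0.32,0,0,0],[0,0,-0.36,0,0,0],[0,0,-0.38,0,0,0],[0,0,-0.38,0,0,0],[0,0,-0.38,0,0,0]]]' 255 50; python3 look.py a5.png 100,320,170,200 180,340,170,200 mug insert_mid
```

```text
time: 9.02
ee_pos: [0.514, -0.2299, 0.2327]
tool_rot: [[0.383, 0.924, -0.001], [0.924, -0.383, 0.0], [-0.0, -0.001, -1.0]]
force: [-0.2, -0.5, -1.5]
grip_width: 0.0622
9.025 [ 0.514  -0.2299  0.2327] [[0.383076855756597, 0.9237161298774826, -0.0007962335118132117], [0.9237164729499588, -0.3830767260736024, 0.0003155021684406685], [-1.3584084895475275e-05, -0.0008563555898473596, -0.999999633235221]] [ 33.085   17.5057 -18.8225 102.988    6.3899  60.5914 -10.6   ] [-0.2476 -0.5353 -1.5128] [-0.0428 -0.0507  0.0514] 0.06216027674978564
mug side [(array([237.5, 418.3]), 0.91)]
mug top [(array([273.6, 419.4]), 0.87)]
(array([ 0.5057, -0.2254,  0.0155]), [np.float64(0.007302118772929392), np.float64(0.007302118772929395)])
insert_mid side [(array([153.9, 430. ]), 0.77)]
insert_mid top [(array([267.6, 449.6]), 0.53)]
(array([ 0.5132, -0.2414,  0.2047]), [np.float64(0.0013885238877976366), np.float64(0.0013885238877976167)])
```

View pics/a5.png

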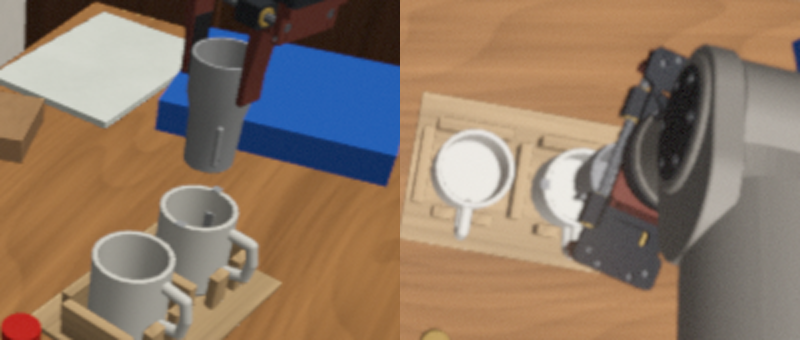

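The insert is out. The load is its own 1.5 N and the mug is still in its bay. Carrying it over to the tray.

```bash
python3 -m crank '[[[0.03,-0.013,0,0,0,0],[0.1,-0.043,0,0,0,0],[0.2,-0.086,0,0,0,0],[0.31,-0.134,0,0,0,0],[0.42,-0.181,0,0,0,0],[0.53,-0.228,0,0,0,0],[0.64,-0.276,0,0,0,0],[0.75,-0.323,0,0,0,0]]]' 255 50; python3 -m crank '[[[0.11,-0.047,0,0,0,0],[0.22,-0.095,0,0,0,0],[0.33,-0.142,0,0,0,0],[0.44,-0.19,0,0,0,0],[0.55,-0.237,0,0,0,0],[0.64,-0.276,0,0,0,0],[0.71,-0.306,0,0,0,0],[0.745,-0.321,0,0,0,0],[0.75,-0.323,0,0,0,0],[0.75,-0.323,0,0,0,0],[0.75,-0.323,0,0,0,0]]]' 255 50; python3 look.py a6.png 240,160,200,240 170,140,200,240 tray cup_mid insert_mid
```

```text
time: 10.32
ee_pos: [0.511, -0.0233, 0.2333]
tool_rot: [[0.382, 0.924, 0.0], [0.924, -0.382, 0.0], [0.0, 0.0, -1.0]]
force: [0.1, -0.1, -0.8]
grip_width: 0.0622
time: 11.7
ee_pos: [0.5089, 0.1773, 0.2331]
tool_rot: [[0.384, 0.923, -0.0], [0.923, -0.384, -0.0], [-0.0, 0.0, -1.0]]
force: [0.4, -0.3, -1.6]
grip_width: 0.0625
11.7 [0.5089 0.1773 0.2331] [[0.3843615924809343, 0.9231826283371714, -3.1016004539022725e-05], [0.923182522120078, -0.38436156398005866, -0.00046796027102694705], [-0.00044393415297695423, 0.00015123252169346222, -0.9999998900255902]] [  0.3168  16.7659 -31.4789 105.4174   9.9856  60.5641 -57.6167] [ 0.4339 -0.3068 -1.5721] [-0.023  -0.0692 -0.014 ] 0.06245779765237834
tray side [(array([366. , 268.5]), 0.67)]
tray top [(array([248. , 226.9]), 0.92), (array([270.6, 421.6]), 0.46)]
(array([0.5639, 0.1899, 0.008 ]), [np.float64(0.0007079427437375982), np.float64(0.0007079427437376163)])
cup_mid side [(array([353.6, 237.2]), 0.63)]
cup_mid top [(array([224.9, 221.4]), 0.46)]
(array([0.6144, 0.203 , 0.0161]), [np.float64(0.0027316235119905544), np.float64(0.0027316235119904295)])
insert_mid side [(array([290.9, 304.6]), 0.59), (array([235.8, 413.5]), 0.42)]
insert_mid top [(array([269.8, 217.5]), 0.66)]
(array([0.5046, 0.172 , 0.2039]), [np.float64(0.0015915767393307), np.float64(0.001591576739330714)])
```

View pics/a6.png

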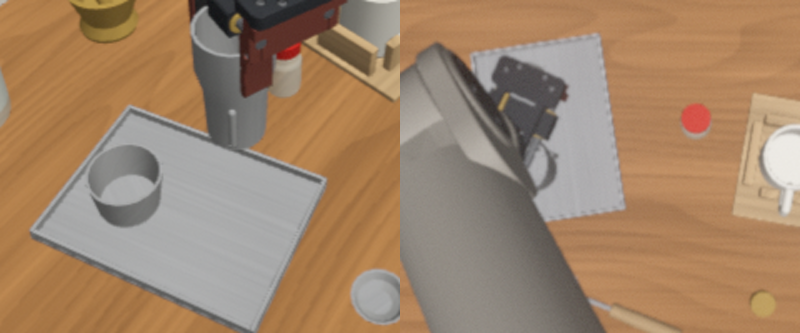

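The insert hangs upright over the free half and the cup stands untouched. Lowering to just above the floor.

```bash
python3 -m crank '[[[0,0,0.03,0,0,0],[0,0,0.1,0,0,0],[0,0,0.19,0,0,0],[0,0,0.28,0,0,0],[0,0,0.37,0,0,0],[0,0,0.44,0,0,0],[0,0,0.5,0,0,0],[0,0,0.535,0,0,0],[0,0,0.55,0,0,0],[0,0,0.55,0,0,0],[0,0,0.55,0,0,0]]]' 255 50; python3 look.py a7.png 290,170,140,170 170,140,140,170 insert_mid
```

```text
time: 13.48
ee_pos: [0.5092, 0.1784, 0.0962]
tool_rot: [[0.383, 0.924, 0.001], [0.924, -0.383, 0.0], [0.001, 0.001, -1.0]]
force: [0.2, 0.3, -1.5]
grip_width: 0.0626
13.475 [0.5092 0.1784 0.0962] [[0.3831205513949352, 0.9236977425476116, 0.001059958153441668], [0.9236980745663042, -0.38312107192205846, 0.0003336042493046212], [0.0007142417959261168, 0.0008512706615137483, -0.9999993825982685]] [ -3.2379  26.5075 -28.4149 112.5324  17.4746  45.0718 -64.1202] [ 0.175   0.2627 -1.4959] [-0.008  -0.0518 -0.0438] 0.06259715327656408
insert_mid side [(array([351.5, 303.7]), 0.64), (array([352.6, 235.8]), 0.52)]
insert_mid top [(array([271.9, 229. ]), 0.46)]
(array([0.5079, 0.1728, 0.0717]), [np.float64(0.0011462846224340204), np.float64(0.0011462846224340518)])
```

View pics/a7.png

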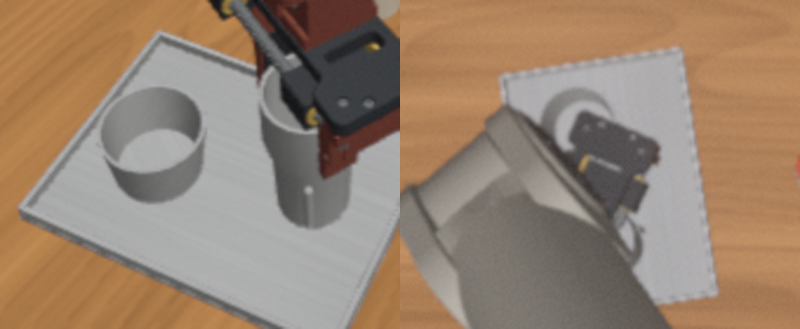

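The foot hovers about 10 mm above the tray floor. Creeping down while watching the force.

```bash
python3 -m crank '[[[0,0,0.008,0,0,0],[0,0,0.016,0,0,0],[0,0,0.024,0,0,0],[0,0,0.028,0,0,0],[0,0,0.028,0,0,0]]]' 255 50|grep -E "pos|force"; python3 -m crank '[[[0,0,0.003,0,0,0],[0,0,0.006,0,0,0],[0,0,0.008,0,0,0],[0,0,0.008,0,0,0]]]' |grep -E "pos|force"
```

```text
ee_pos: [0.5087, 0.1782, 0.0885]
force: [0.0, 0.0, -1.0]
ee_pos: [0.5087, 0.1783, 0.0866]
force: [-0.2, 0.2, -1.1]
```

```bash
for i in 1; do python3 -m crank '[[[0,0,0.002,0,0,0],[0,0,0.004,0,0,0],[0,0,0.004,0,0,0]]]'|grep -E "pos|force"; python3 -m crank '[[[0,0,0.002,0,0,0],[0,0,0.004,0,0,0],[0,0,0.004,0,0,0]]]'|grep -E "time|pos|force"; done
```

```text
ee_pos: [0.5088, 0.1782, 0.0856]
force: [-0.4, 0.4, -0.6]
time: 15.55
ee_pos: [0.5088, 0.1782, 0.0846]
force: [-0.5, -0.0, -0.5]
```

```bash
python3 -m crank '[[[0,0,0.002,0,0,0],[0,0,0.004,0,0,0],[0,0,0.004,0,0,0],[0,0,0.004,0,0,0]]]'|grep -E "pos|force"; python3 -c "
from bench import robot
print(robot.read_state()['force'],robot.read_state()['moment'])"
```

```text
ee_pos: [0.5089, 0.1784, 0.0843]
force: [-1.8, -0.8, 5.3]
[-1.78898872 -0.76406837  5.27876567] [-0.12353207  0.53508458 -0.00860706]
```

Contact: +5 N upward. Releasing gently, a little at first, then fully.

```bash
python3 -m crank '[[[0,0,0,0,0,0],[0,0,0,0,0,0],[0,0,0,0,0,0],[0,0,0,0,0,0]]]' 55 10|grep -E "pos|force|width"; python3 -m crank '[[[0,0,0,0,0,0],[0,0,0,0,0,0],[0,0,0,0,0,0],[0,0,0,0,0,0],[0,0,0,0,0,0],[0,0,0,0,0,0]]]' 0 10; python3 look.py a8.png 290,170,140,170 170,140,140,170 insert_mid
```

```text
ee_pos: [0.5088, 0.1782, 0.0836]
force: [0.3, -0.1, -0.5]
grip_width: 0.0689
time: 17.3
ee_pos: [0.5088, 0.1782, 0.0837]
tool_rot: [[0.383, 0.924, 0.0], [0.924, -0.383, -0.0], [-0.0, 0.0, -1.0]]
force: [-0.2, 0.2, 0.2]
grip_width: 0.088
17.3 [0.5088 0.1782 0.0837] [[0.38308337905174983, 0.9237137674954189, 2.082577257316737e-05], [0.9237137677296586, -0.383083378930108, -9.704107936464993e-06], [-9.85810775869914e-07, 2.2954535308500432e-05, -0.9999999997360587]] [ -3.6787  27.5401 -27.9314 112.9946  18.2556  43.7442 -64.7852] [-0.1997  0.2261  0.1978] [-0.0498 -0.0265 -0.0358] 0.08804227145189915
insert_mid side []
insert_mid top [(array([272.1, 231.5]), 0.67)]
```

View pics/a8.png

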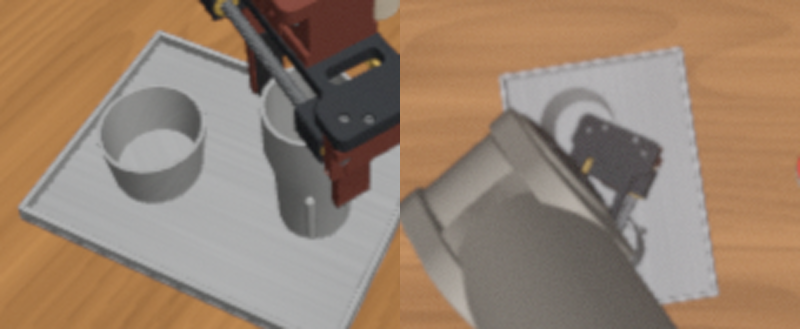

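The insert stands upright with the fingers clear on both sides. Raising the arm straight up, then moving it back out of the camera's view.

```bash
python3 -m crank '[[[0,0,-0.03,0,0,0],[0,0,-0.08,0,0,0],[0,0,-0.16,0,0,0],[0,0,-0.25,0,0,0],[0,0,-0.35,0,0,0],[0,0,-0.45,0,0,0],[0,0,-0.55,0,0,0],[0,0,-0.63,0,0,0],[0,0,-0.66,0,0,0],[0,0,-0.66,0,0,0]]]' 0 10 |grep -E "pos|force"; python3 -m crank '[[[-0.1,0.04,0,0,0,0],[-0.25,0.1,0,0,0,0],[-0.4,0.17,0,0,0,0],[-0.55,0.23,0,0,0,0],[-0.7,0.3,0,0,0,0],[-0.8,0.34,0,0,0,0],[-0.85,0.36,0,0,0,0],[-0.85,0.36,0,0,0,0],[-0.85,0.36,0,0,0,0]]]' |grep -E "time|pos|force"; python3 look.py a9.png 140,160,300,360 120,130,300,360 insert_mid cup_mid mug
```

```text
ee_pos: [0.5089, 0.1783, 0.2492]
force: [0.6, -0.2, -0.3]
time: 19.88
ee_pos: [0.5105, -0.051, 0.2485]
force: [0.3, -0.1, -0.9]
19.875 [ 0.5105 -0.051   0.2485] [[0.3813247771043572, 0.9244411073160619, -0.00023123703340083095], [0.9244409885787204, -0.3813245628892231, 0.0006605853018739059], [0.0005224958472556729, -0.00046566253474851087, -0.9999997550782168]] [ 20.4294  12.3732 -24.928  107.9075   5.8838  60.9803 -29.2665] [ 0.3417 -0.067  -0.8648] [-0.026  -0.0653  0.0289] 0.08780217299393557
insert_mid side [(array([355.2, 301.7]), 0.89)]
insert_mid top [(array([270.9, 231.2]), 0.59)]
(array([0.5118, 0.1712, 0.0572]), [np.float64(1.672077147339209e-05), np.float64(1.6720771473405625e-05)])
cup_mid side [(array([353.2, 237.2]), 0.79)]
cup_mid top [(array([225.6, 218. ]), 0.68)]
(array([0.6104, 0.2077, 0.0262]), [np.float64(0.0014407790926954885), np.float64(0.0014407790926955996)])
mug side [(array([236.4, 417.4]), 0.77)]
mug top [(array([273.2, 419.9]), 0.94)]
(array([ 0.5073, -0.2259,  0.0172]), [np.float64(0.0064235275006300375), np.float64(0.00642352750063003)])
```

View pics/a9.png

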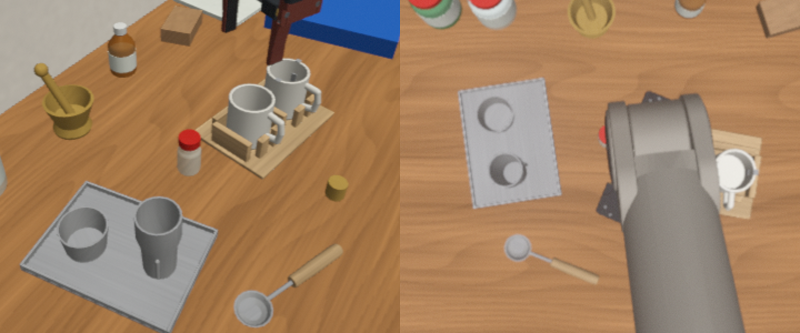

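The insert and the cup stand upright on the tray, both mugs are in the stand, and the arm is clear. Handing in.

```bash
python3 -c "
from bench import robot
print(robot.sign_off(), robot.read_state()['time'])"
```

```text
the job is handed in; nothing more can be done
the job is handed in; nothing more can be done
```

The job is done and handed in at about 20 s of robot time, but no verdict was reported. I gripped the insert's band at 50 N, twisted it 40° and lifted it straight out. I then set it down on the free half of the tray, creeping down to about 5 N of contact before releasing, and backed the arm off.

**Last checks:**
- **Insert:** it stands upright on the tray. Its centre measured z ≈ 0.057 m, where about 0.060 m was expected.
- **Cup:** it is standing where it was.
- **Mugs:** both mugs are in the stand.
- **Robot:** it touches nothing, and the highest force I read at the end of a move was about 6 N.

**Disagreements:** the networks' mug position varied by several mm between pictures, with ray misses of 4–7 mm. I judged that the mug stayed in its bay from the pictures instead.

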